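Separator on, next sample plate held ready above it

TASK

Lay the blue separator sheet squarely on the white sample plate that sits in the metal cradle and let go of it; then pick up the yellow plate, carry it upright over the tube rack or bottle caddy that stands in the way, and hold it about a centimetre above the sheet, level, centred over it and lined up lengthwise, so that I can check the wells before it goes down. Finish while still holding the yellow plate there, still and without ever letting it touch the sheet; do not put it down, leave the white plate seated in its cradle, and do not push or knock over the rack or the caddy.

Things in the scene. Friction and masses are not known exactly. Their poses are not given: they have to be found in the camera images.
- cradle: Fixed aluminium cradle block, 60 mm (x) by 88 mm (y), 25 mm high, in the middle of the bench; dark guide strips at its two ends and four corners rise 8 mm above its top (to 33 mm; outer extent there 66 by 87 mm) and hold the white plate, leaving the middle 59 mm of the long sides open; two dark foot bars under its ends, 85 mm long in x, 10 mm wide, 6 mm high. Origin at the centre of its underside, z up, y along its long side.
- lower_plate: White 48-well sample plate, 56 mm (x) by 76 mm (y), 20 mm high, 80 g, loose in the cradle with about 1.5 mm of play, its underside 25 mm and its top 45 mm above the bench. Origin at the centre of its underside, z up, y along its long side.
- sheet: Blue rigid plastic separator sheet, 64 mm (x) by 84 mm (y), 5 mm thick, 40 g. It starts lying loose on a grey rest, its underside 35 mm above the bench and its long edges overhanging the rest's upright block by 15 mm; it may be taken across its 64 mm width. Laid centrally on the white plate it overhangs by 4 mm all round. Origin at the centre of its underside, z up, y along its long side.
- upper_plate: Yellow 48-well sample plate, 56 mm (x) by 76 mm (y), 20 mm high, 55 to 115 g, loose on a second grey rest, its underside 35 mm above the bench; it may be taken across its 56 mm width. It looks the same turned half round, and either way round will do. Origin at the centre of its underside, z up, y along its long side.
- sheet_rest: Fixed grey rest under the blue sheet: upright block 34 mm (x) by 66 mm (y), top 35 mm above the bench, on a dark foot 60 by 84 mm, 6 mm high. The sheet lies centred on it to within 4 mm, about lengthwise. It stands to the left or to the right of the cradle, beyond the rack or the caddy. Origin at the centre of its underside, z up, y along its long side.
- plate_rest: Fixed grey rest under the yellow plate, the same as the sheet's rest, on the other side of the cradle. The yellow plate lies centred on it to within 4 mm, about lengthwise. Origin at the centre of its underside, z up, y along its long side.
- tube_rack: White tube rack full of capped tubes, 220 mm (x) by 50 mm (y), 110 mm high over the caps, 1 kg, loose; stands between the cradle and one of the rests (left or right). Origin at the centre of its underside, z up, x along its length.
- bottle_caddy: Grey caddy with four bottles fixed in it, 220 mm (x) by 50 mm (y), 110 mm high over the caps, 1 kg, loose; stands between the cradle and the other rest. Origin at the centre of its underside, z up, x along its length.
Mind the look-alikes: they are no part of the job. Leave any brown look-alike of the cradle alone. Leave any red look-alike of the tube_rack alone.

How it is judged (in metres and radians):
On the way, in this order (a step that is already met when the one before it is completed fails the run):
1. the blue sheet lies squarely on the white plate, let go (horizontal distance between lower_plate and cradle below 0.006 m and z of lower_plate in the frame of cradle below 0.029 m and angle between each of lower_plate, sheet's own z axis and vertical below 0.06 rad and horizontal distance between sheet and lower_plate below 0.007 m and angle between the y axis of sheet and the y axis of lower_plate, either way round below 0.14 rad and z of sheet in the frame of lower_plate between 0.017 and 0.023 m and contact force between sheet and the fingers below 0.2 N and linear speed of sheet below 0.02 m/s), for 0.2 s.
2. the yellow plate is carried over the rack or the caddy (((y of upper_plate in the frame of tube_rack between -0.06 and 0.06 m and x of upper_plate in the frame of tube_rack between -0.17 and 0.17 m and height (world z) of upper_plate above 0.105 m) or (y of upper_plate in the frame of bottle_caddy between -0.06 and 0.06 m and x of upper_plate in the frame of bottle_caddy between -0.17 and 0.17 m and height (world z) of upper_plate above 0.105 m))), for 0.05 s.
At the end, for the whole second after the job is handed in: White plate in its cradle (6 mm); blue sheet flat on it, released, centred within 7 mm, within 8 degrees; yellow plate held still in the fingers, 2 to 20 mm clear above the sheet, centred on it within 8 mm, within 8 degrees (either way round), level within 5 degrees, touching only the fingers (all of step 1 and horizontal distance between upper_plate and sheet below 0.008 m and angle between the y axis of upper_plate and the y axis of sheet, either way round below 0.14 rad and angle between upper_plate's own z axis and vertical below 0.09 rad and z of upper_plate in the frame of sheet between 0.007 and 0.025 m and contact force between upper_plate and sheet below 0.05 N and contact force between upper_plate and cradle below 0.05 N and contact force between upper_plate and lower_plate below 0.05 N and contact force between upper_plate and the fingers above 1 N and linear speed of upper_plate below 0.02 m/s); the arm keeps its last pose, push and grip.
It fails at once if the tube rack or bottle caddy is pushed more than 20 mm or tipped (distance of any of tube_rack, bottle_caddy from where it was at the start of the episode above 0.02 m or angle between any of tube_rack, bottle_caddy's own z axis and vertical above 0.25 rad).
It fails at once if the yellow plate is pressed on the sheet or the white plate (over 1.5 N) (contact force between upper_plate and sheet above 1.5 N or contact force between upper_plate and lower_plate above 1.5 N).
It fails at once if a plate is tipped by more than 35 degrees (angle between any of upper_plate, lower_plate's own z axis and vertical above 0.6 rad).
It also fails if it takes over 64 s, if anything falls off the work surface, if the arm or the gripper's body presses on something with over 40 N, if the wrist force passes 120 N, or if a joint passes its speed limit or range.

ROBOT

A 6-joint arm with a two-finger parallel gripper is mounted at the origin on the work surface. World frame = base frame: x ahead of the robot, y to its left, z up, the work surface at z = 0. Lengths are in m, angles in degrees, forces in N, time in s.
With the tool pointing down it reaches from about 0.25 to 0.725 m from the base axis. Payload 9.7 kg.
Tool frame: the origin (TCP) lies midway between the tips of the shut fingers; the grasp point (between the pads) lies 19 mm behind it; z points along the fingers, y is the direction in which the jaws open and shut (so a half turn about z gives the same grasp; the last joint's range is limited). The gripper opens to 85 mm and grips with 20 to 120 N. Pads are 22 mm wide; open, the fingers measure 114 mm over their backs; the gripper's body (76 mm by 85 mm) begins 54 mm behind the grasp point. The pads swing forward as they close: fully open they stand 13 mm farther back than shut.
Start: joints at [73.912, 4.979, 10.078, 95.1, 0, 90], TCP at [0.152, 0.528, 0.204] pointing down, gripper open.
Joint ranges: [-179.16, 179.16], [-48.56, 103.87], [-65.8, 70.77], [-126.05, 130.52], [-82.76, 87.17], [-180, 180]. Speed limits (degrees/s): [127.2, 127.2, 147.25, 180, 180, 180].

INTERFACE

Orientations are given as [roll, pitch, yaw] about the fixed x, y, z axes, in that order (R = Rz(yaw) Ry(pitch) Rx(roll)).
In Python, from workcell import get_obs, camera, get_calibration, job_done gives the robot as it stands.
- The arm moves only by the tool play_rows, never from a script. Its argument "commands" is text: rows parted by semicolons, each of 5 numbers parted by spaces: the opening, from 0 (shut) to 1 (fully open), then the shift along the world's x, y, z in mm, then the turn about the world's z in degrees. A call has 1 to 10 rows; each row is the pose to reach, as a shift and turn from the pose commanded when the call began; what a row does not reach only later rows make up. A row lasts 1/12 s, in which the tool goes at most 41.7 mm and 7.16 degrees, less where a joint would pass 70% of its speed; a pose out of reach is approached as far as the arm can. A call with a gripper value outside its range is refused whole. The fingers move at their own pace and stop on an object; "force" is the grip in N (left out, the last holds). Time passes only in rows, so rows that repeat a pose let the fingers close. It gives the time, the measured TCP pose, the force and the opening at its end, in the units of the state.
- get_obs(): the state, without advancing time (a new reading comes with each control period).
- camera(name): name is "side" or "top" or "wrist"; returns the picture (420x560x3 uint8, red, green, blue); there is no depth.
- get_calibration(name): a dict with "fx", "fy", "cx", "cy" (pixels), "eye" and "attitude" of the camera in the world; the wrist camera has in their place "mount" (4x4, takes a point from camera to tool coordinates, whose origin is the TCP and whose axes are the flange's). Camera axes: x right, y down, z forward; pixel columns grow to the right and rows downward; lengths in m; the calibration is good to about 2 mm. The wrist camera is an equidistant fisheye: a pixel r from the principal point sees the ray r / f radians off the axis. A picture is of the moment at which its call begins: read the wrist's pose just before it. get_calibration takes no time and is no camera call.
- job_done(): hands the job in, once; it reports no verdict.
The state is a dict: "time": time; "q": joint angles; "qd": joint speeds; "joint_efforts": joint torques, N m; "ee_pos": TCP position; "tcp_rot": TCP orientation; "wrist_force": force on the tool from outside, world axes, zero at the start; "torque": the same for the moment, N m; "opening": finger opening in m.
Only numpy, scipy, OpenCV 4.12 (cv2) and the standard library are available. Lean on these libraries where they do the work, as an engineer would, in place of code of your own. Each camera call takes 0.05 s, during which the arm holds its last target.

## Working session

There is one attempt and no reset: what is moved stays moved. The work goes in short steps, Python scripts to look and compute and a tool call to move; the robot and the scene stay as the last step left them, time stands still between calls to the robot, and variables do not carry over. Pictures are saved under pics/ and viewed, and the job is handed in when it is done.

Besides the shell and the picture viewer there is one more tool, called after "Call:" as a command line: name --argument value ..., lists and objects as JSON in quotes. play_rows: Moves the arm, as the interface text tells. Its arguments: {"type":"object","properties":{"commands":{"type":"string"},"force":{"type":"number"}},"required":["commands"]}

```bash
mkdir -p pics; ls; python3 - <<'E'
from workcell import *
import cv2
o=get_obs();print(o)
for n in("top","side","wrist"):
    print(n,get_calibration(n))
    cv2.imwrite(f"pics/{n}0.png",camera(n)[:,:,::-1])
E
```

```text
pics
{'time': 0.0, 'q': array([7.39111244e+01, 5.01163921e+00, 1.00303467e+01, 9.50996574e+01,
       1.18711522e-03, 8.99999652e+01]), 'qd': array([ 0.04882445,  0.07505961, -0.06216876,  0.08931753, -0.04413256,
        0.07779191]), 'joint_efforts': array([-6.31547809e-04, -5.20387208e+01,  4.64806437e+01,  1.63755985e-02,
       -9.89875753e-05,  2.22213987e-05]), 'ee_pos': array([0.1523332 , 0.52817894, 0.20364115]), 'tcp_rot': array([-1.79919050e+02, -1.18716317e-03,  1.63911158e+02]), 'wrist_force': array([0.45939592, 0.60102699, 0.34276782]), 'torque': array([-0.00575106,  0.03141972,  0.0164245 ]), 'opening': 0.08528061894731259}
top {'fx': 481.4877869362117, 'fy': 481.4877869362117, 'cx': 281.0914137117987, 'cy': 207.81545132871895, 'eye': array([0.23776113, 0.01308693, 0.92796908]), 'attitude': array([-1.65524919e+02, -4.40421102e-02, -9.72242584e+01])}
side {'fx': 529.913819885782, 'fy': 529.913819885782, 'cx': 279.2777264317137, 'cy': 203.34269025025958, 'eye': array([-0.11240112, -0.5591167 ,  0.86084855]), 'attitude': array([-1.35945139e+02, -8.13036415e-02, -4.56200250e+01])}
wrist {'fx': 325.19226210127806, 'fy': 325.19226210127806, 'cx': 279.2628628318054, 'cy': 212.70812313140752, 'mount': array([[ 2.69494715e-04, -9.52639261e-01, -3.04102559e-01,
         7.83307333e-02],
       [ 9.99999963e-01,  2.47823041e-04,  1.09860128e-04,
         4.11524738e-04],
       [-2.92934497e-05, -3.04102578e-01,  9.52639292e-01,
        -1.68846306e-01],
       [ 0.00000000e+00,  0.00000000e+00,  0.00000000e+00,
         1.00000000e+00]])}
```

View pics/top0.png

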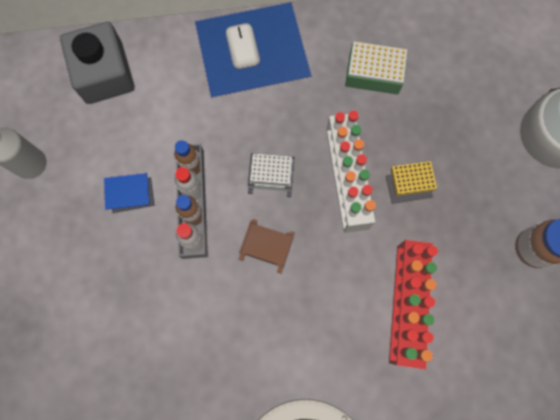

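View pics/side0.png

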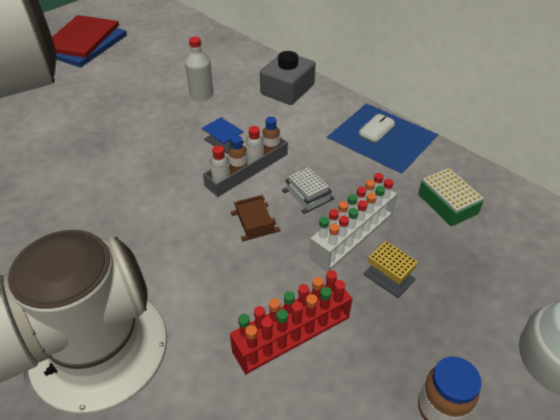

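View pics/wrist0.png

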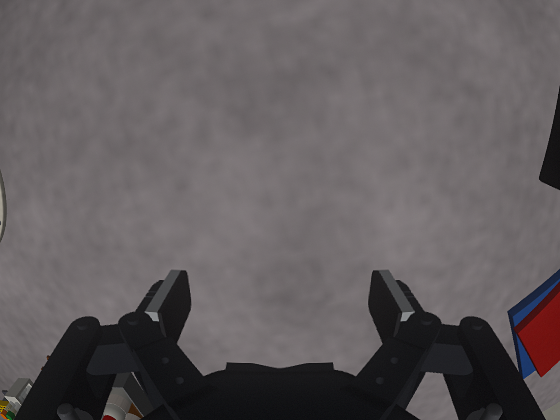

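```bash
cat > h.py <<'E'
import numpy as np, cv2
from scipy.spatial.transform import Rotation as Ro
from workcell import *
def ray(n,px):
    c=get_calibration(n);px=np.atleast_2d(px).astype(float)
    d=np.c_[(px[:,0]-c['cx'])/c['fx'],(px[:,1]-c['cy'])/c['fy'],np.ones(len(px))]
    R=Ro.from_euler('xyz',c['attitude'],degrees=True).as_matrix()
    return np.array(c['eye']),d@R.T
def onz(n,px,z):
    e,d=ray(n,px);return (e+d*((z-e[2])/d[:,2])[:,None])[:,:2]
def proj(n,P):
    c=get_calibration(n);R=Ro.from_euler('xyz',c['attitude'],degrees=True).as_matrix()
    q=(np.atleast_2d(P)-c['eye'])@R
    return np.c_[q[:,0]/q[:,2]*c['fx']+c['cx'],q[:,1]/q[:,2]*c['fy']+c['cy']]
def rect(n,mask,z):
    ys,xs=np.nonzero(mask)
    p=onz(n,np.c_[xs,ys],z)
    (c,s,a)=cv2.minAreaRect((p*1000).astype(np.float32))
    if s[0]>s[1]: s=s[::-1];a=a+90   # a = dir of short side
    a=(a+90)%180  # long-side direction vs x
    return np.round(c,1),np.round(s,1),round(a-90,1),len(xs)  # yaw of long side from +y
E
python3 - <<'E'
from h import *
for n,rois in (("top",dict(sheet=(100,165,160,215),yel=(385,155,445,205),white=(240,145,300,200))),("side",dict(sheet=(195,110,250,150),yel=(360,235,425,290),white=(280,160,340,210)))):
    im=cv2.imread(f"pics/{n}0.png");hsv=cv2.cvtColor(im,cv2.COLOR_BGR2HSV)
    out=[]
    for k,(a,b,c,d) in rois.items():
        h=hsv[b:d,a:c]
        m={'sheet':(h[...,0]>100)&(h[...,0]<130)&(h[...,1]>140),'yel':(h[...,1]>120)&(h[...,0]<40)&(h[...,2]>60),'white':(h[...,2]>150)&(h[...,1]<40)}[k]
        nl,l,st,_=cv2.connectedComponentsWithStats(m.astype(np.uint8));
        i=1+np.argmax(st[1:,4]);M=np.zeros(im.shape[:2],bool);M[b:d,a:c]=l==i
        print(n,k,rect(n,M,{'sheet':.04,'yel':.055,'white':.045}[k]))
        crop=im[b:d,a:c].copy();crop=cv2.resize(crop,None,fx=5,fy=5,interpolation=cv2.INTER_CUBIC)
        out.append(cv2.resize(crop,(260,260)))
    cv2.imwrite(f"pics/crop_{n}.png",np.hstack(out))
E
```

```text
top sheet (array([535.5, 274.6]), array([62.1, 81.9]), -0.2, 1312)
top yel (array([ 488.1, -273.3]), array([57.5, 77.5]), 0.6, 1161)
top white (array([545.4,  -6.8]), array([58.9, 77.6]), -11.7, 1136)
side sheet (array([538.5, 256.2]), array([ 63.9, 123.3]), -0.0, 652)
side yel (array([ 486. , -276.6]), array([67.9, 80.6]), 0.6, 1161)
side white (array([548.5,  -4.2]), array([54.3, 76.2]), -11.8, 412)
```

View pics/crop_top.png

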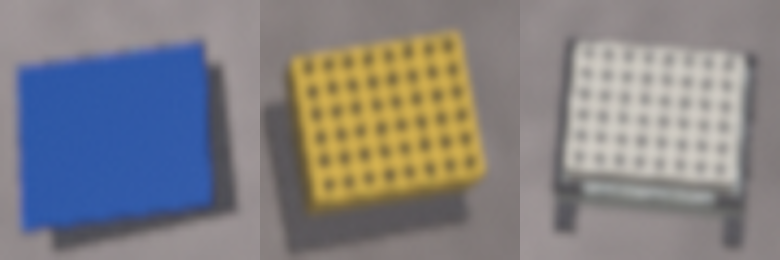

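View pics/crop_side.png

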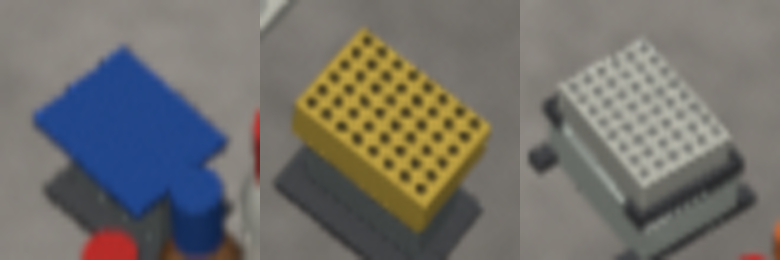

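The blue sheet is at top-view (127,191). Look-alike candidates I'm leaving alone: the mouse pad at (252,48), the brown cradle at (267,245), the red rack at (415,303) and the tip box at (378,66). The yellow plate at (414,178) sits on a grey foot, and the white plate is in the metal cradle at (271,172). The crops confirm all three, and the measured sizes match. Next I'm moving over the sheet.

Call:
play_rows --commands "1 40 -25 0 -7;1 80 -50 0 -14;1 120 -75 0 -21;1 160 -105 0 -28;1 200 -130 0 -35;1 240 -155 0 -42;1 280 -180 0 -49;1 320 -205 0 -56;1 350 -230 0 -63;1 384 -253 0 -70"

```text
time: 0.98
ee_pos: [0.5023, 0.2986, 0.2042]
tcp_rot: [-180.0, 0.0, 93.6]
wrist_force: [0.9, 0.8, -0.3]
opening: 0.0852
```

Call:
play_rows --commands "1 0 0 0 -4;1 0 0 0 -4;1 0 0 0 -4;1 0 0 0 -4"

```text
time: 1.32
ee_pos: [0.5002, 0.3008, 0.2044]
tcp_rot: [-180.0, -0.0, 90.1]
wrist_force: [-0.7, 0.2, 0.5]
opening: 0.0854
```

```bash
cat >> h.py <<'E'
def wpose():
    o=get_obs();R=Ro.from_euler('xyz',o['tcp_rot'],degrees=True).as_matrix()
    T=np.eye(4);T[:3,:3]=R;T[:3,3]=o['ee_pos'];return T
def wonz(T,px,z):
    c=get_calibration('wrist');px=np.atleast_2d(px).astype(float)
    u=(px[:,0]-c['cx'])/c['fx'];v=(px[:,1]-c['cy'])/c['fy'];r=np.hypot(u,v)+1e-12
    d=np.c_[u/r*np.sin(r),v/r*np.sin(r),np.cos(r)]
    M=T@c['mount'];e=M[:3,3];d=d@M[:3,:3].T
    return (e+d*((z-e[2])/d[:,2])[:,None])[:,:2]
def wrect(T,mask,z):
    ys,xs=np.nonzero(mask);p=wonz(T,np.c_[xs,ys],z)
    (c,s,a)=cv2.minAreaRect((p*1000).astype(np.float32))
    if s[0]>s[1]: s=s[::-1];a=a+90
    a=(a+90)%180
    return np.round(c,1),np.round(s,1),round(a-90,1),len(xs)
def big(m):
    nl,l,st,_=cv2.connectedComponentsWithStats(m.astype(np.uint8));return l==1+np.argmax(st[1:,4])
def wshot(name):
    T=wpose();im=camera('wrist')[:,:,::-1].copy();cv2.imwrite(f'pics/{name}.png',im);np.save(f'pics/{name}.npy',T);return T,im,cv2.cvtColor(im,cv2.COLOR_BGR2HSV)
E
python3 - <<'E'
from h import *
T,im,h=wshot('w1');o=get_obs();print(o['time'],o['ee_pos'],o['tcp_rot'],o['q'],o['opening'])
m=big((h[...,0]>100)&(h[...,0]<130)&(h[...,1]>140))
print(wrect(T,m,.04))
E
```

```text
1.3667 [0.50000611 0.3010589  0.20450789] [-1.79998204e+02 -8.14790389e-03  9.01201117e+01] [3.10483572e+01 9.70732078e+00 1.53150516e+01 9.56050834e+01
 7.91225226e-03 1.20928246e+02] 0.08550236190567337
(array([538.3, 277.2]), array([62.6, 83. ]), 0.5, 4278)
```

View pics/w1.png

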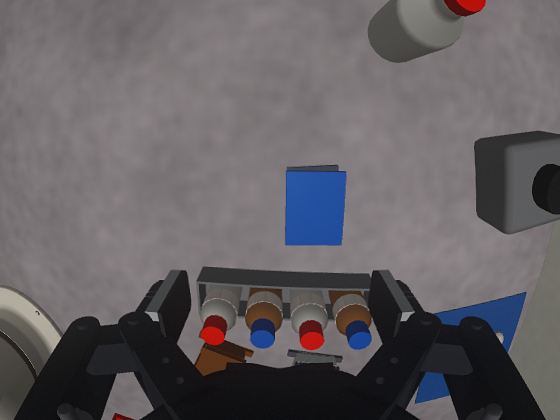

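Call:
play_rows --commands "1 20 -12 -15 0;1 37 -25 -40 0;1 37 -25 -70 0;1 37 -25 -94 0;1 37 -25 -94 0;1 37 -25 -94 0"

```text
time: 1.87
ee_pos: [0.5365, 0.2757, 0.11]
tcp_rot: [-179.9, 0.1, 90.0]
wrist_force: [0.1, -0.3, 1.3]
opening: 0.0854
```

```bash

python3 - <<'E'
from h import *
T,im,h=wshot('w2');o=get_obs();print(o['time'],o['ee_pos'],o['tcp_rot'])
m=big((h[...,0]>100)&(h[...,0]<130)&(h[...,1]>140))
print(wrect(T,m,.04))
print(wonz(T,[[0,0]],.04))
im=cv2.imread('pics/top0.png')
for n,pts in dict(caddy_caps=[[182,147],[183,174],[184,201],[184,231]],rack=[[340,117],[354,116],[356,209],[370,206]]).items(): print(n,onz('top',pts,.11).round(3).tolist())
E
```

```text
1.9167 [0.53736253 0.27605649 0.11176241] [ 1.79963453e+02 -2.15980039e-02  9.00354542e+01]
(array([538.1, 277.1]), array([63.1, 83.5]), -0.2, 8300)
[[0.26145282 0.49672956]]
caddy_caps [[0.583, 0.15], [0.531, 0.152], [0.481, 0.154], [0.427, 0.158]]
rack [[0.605, -0.144], [0.604, -0.17], [0.429, -0.144], [0.431, -0.169]]
```

View pics/w2.png

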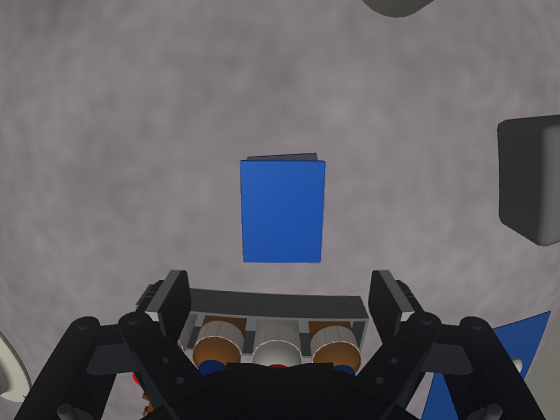

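Call:
play_rows --commands "1 1 1 -40 0;1 1 1 -75 0;1 1 1 -96 0;1 1 1 -96 0;1 1 1 -96 0;0.5 1 1 -96 0;0.5 1 1 -96 0;0.5 1 1 -96 0;0.5 1 1 -96 0;0.5 1 1 -96 0" --force 30

```text
time: 2.75
ee_pos: [0.5393, 0.2764, 0.0153]
tcp_rot: [179.9, -0.0, 89.9]
wrist_force: [-0.0, 0.3, -0.1]
opening: 0.043
```

```bash

python3 - <<'E'
from h import *
T,im,h=wshot('w3');o=get_obs();print(o['time'],o['ee_pos'],o['tcp_rot'],o['opening'])
E
```

```text
2.8 [0.53911378 0.27634703 0.01499072] [ 1.79958605e+02 -1.94439232e-02  8.99120455e+01] 0.04256295488204912
```

View pics/w3.png

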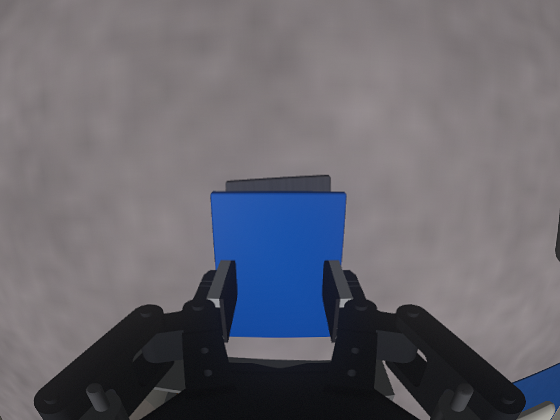

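```bash

python3 - <<'E'
from h import *
im=camera('side')[:,:,::-1]
cv2.imwrite('pics/s3.png',cv2.resize(im[60:200,140:320],None,fx=4,fy=4,interpolation=cv2.INTER_CUBIC))
T=np.load('pics/w3.npy')
print(wonz(T,[[211,192],[345,192],[339,337],[226,337],[236,262],[322,262]],.04))
o=get_obs();print(o['opening'],o['wrist_force'],o['q'])
E
```

```text
[[0.50749562 0.31898641]
 [0.56956589 0.31889258]
 [0.57303984 0.23451034]
 [0.50876995 0.23480706]
 [0.51761673 0.28321995]
 [0.56028709 0.28316773]]
0.04211817518862213 [ 1.00343781  0.62325862 -0.13173238] [ 2.71382054e+01  1.30440833e+01 -1.83337091e+00  7.50981689e+01
 -1.20889130e-03  1.17230911e+02]
```

View pics/s3.png

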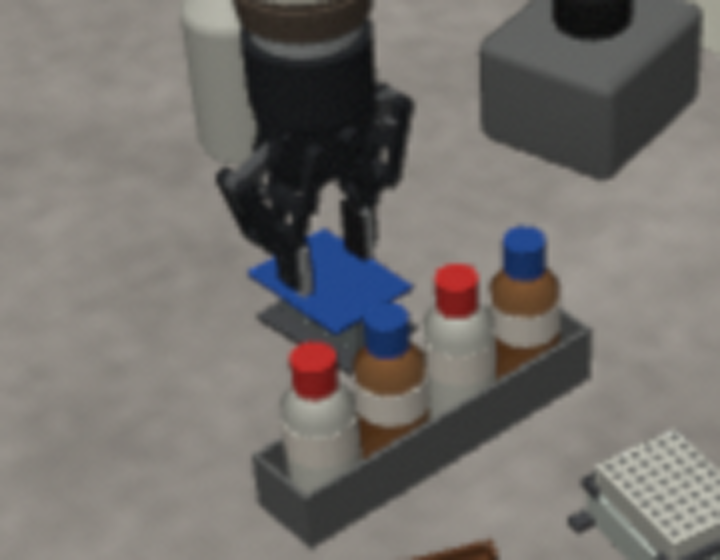

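```bash

python3 - <<'E'
from h import *
import itertools
for f,pts,g in (('w2',[[188,270],[370,270]],.0854),('w3',[[237,261],[322,261]],.0421)):
    T=np.load(f'pics/{f}.npy');print(f,T[:3,3])
    for dz in (-.02,-.01,0,.01,.02,.03,.04,.05):
        p=wonz(T,pts,T[2,3]+dz);print(dz,p.round(4).tolist(),round(np.hypot(*(p[1]-p[0])),4))
a=cv2.imread('pics/w3.png')[230:380,150:400];cv2.imwrite('pics/w3c.png',cv2.resize(a,None,fx=3,fy=3))
E
```

```text
w2 [0.53652963 0.2756951  0.11004192]
-0.02 [[0.4749, 0.2532], [0.5972, 0.2536]] 0.1224
-0.01 [[0.4781, 0.2586], [0.594, 0.2589]] 0.1159
0 [[0.4814, 0.2639], [0.5908, 0.2642]] 0.1094
0.01 [[0.4847, 0.2693], [0.5876, 0.2696]] 0.1029
0.02 [[0.488, 0.2747], [0.5844, 0.2749]] 0.0965
0.03 [[0.4912, 0.28], [0.5812, 0.2803]] 0.09
0.04 [[0.4945, 0.2854], [0.578, 0.2856]] 0.0835
0.05 [[0.4978, 0.2908], [0.5748, 0.291]] 0.077
w3 [0.53927557 0.27641317 0.01528159]
-0.02 [[0.5116, 0.2617], [0.5668, 0.2616]] 0.0552
-0.01 [[0.5131, 0.2666], [0.5653, 0.2666]] 0.0523
0 [[0.5145, 0.2716], [0.5639, 0.2715]] 0.0493
0.01 [[0.516, 0.2765], [0.5624, 0.2765]] 0.0464
0.02 [[0.5175, 0.2815], [0.5609, 0.2814]] 0.0435
0.03 [[0.5189, 0.2864], [0.5595, 0.2863]] 0.0406
0.04 [[0.5204, 0.2913], [0.558, 0.2913]] 0.0376
0.05 [[0.5218, 0.2963], [0.5566, 0.2962]] 0.0347
```

View pics/w3c.png

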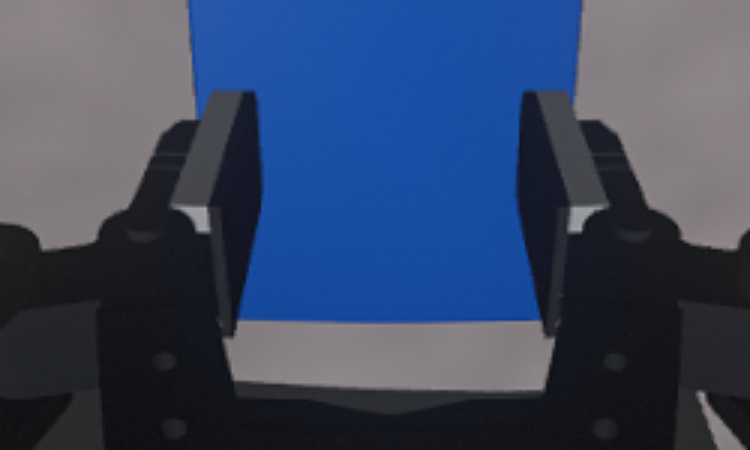

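The fingers closed above the sheet without touching it: the opening reads 42 mm and the force is about 0. The pad tips are about 25–40 mm behind the reported TCP. I'll open, go lower and regrip.

Call:
play_rows --commands "1 0 0 0 0;1 0 0 0 0;1 0 0 0 0;1 0 0 0 0;1 0 0 0 0;1 0 0 0 0;1 0 0 -8 0;1 0 0 -14 0;1 0 0 -19 0;1 0 0 -19 0"

```text
time: 3.68
ee_pos: [0.5379, 0.2758, -0.0065]
tcp_rot: [-179.9, 0.1, 89.9]
wrist_force: [0.3, -0.4, -0.6]
opening: 0.0856
```

```bash

python3 - <<'E'
from h import *
T,im,h=wshot('w4');o=get_obs();print(o['time'],o['ee_pos'],o['tcp_rot'],o['opening'],o['wrist_force'])
im=camera('side')[:,:,::-1]
cv2.imwrite('pics/s4.png',cv2.resize(im[60:200,140:320],None,fx=4,fy=4,interpolation=cv2.INTER_CUBIC))
E
```

```text
3.7333 [ 0.53819368  0.27587918 -0.00581023] [-1.79904546e+02  4.77567063e-02  8.99088982e+01] 0.08528845572673685 [-0.16058571 -0.30367785  0.11848061]
```

View pics/w4.png

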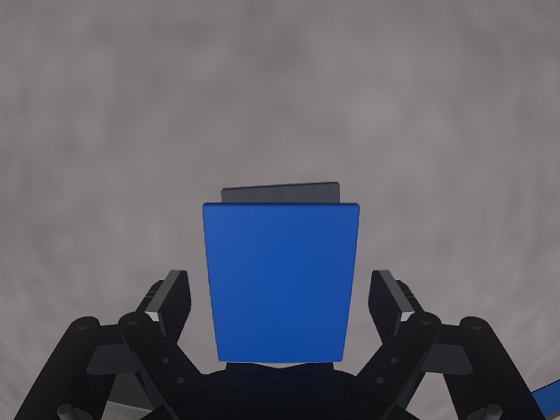

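View pics/s4.png

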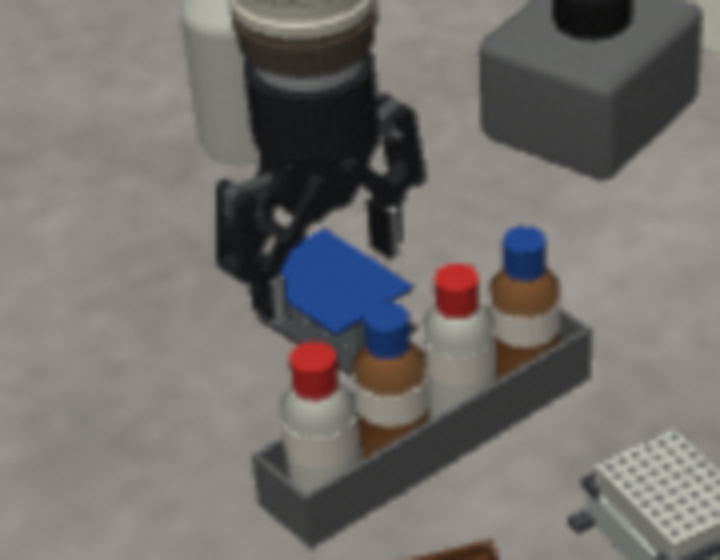

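```bash

python3 - <<'E'
from h import *
for z in (0.0,.02,.03,.04,.05): print(z,[((proj('side',[x,y,z])[0]-[140,60])*4).round().tolist() for x,y in ((.4905,.265),(.495,.265),(.581,.265),(.586,.265))])
E
```

```text
0.0 [[286.0, 372.0], [292.0, 368.0], [394.0, 306.0], [399.0, 303.0]]
0.02 [[283.0, 347.0], [289.0, 344.0], [392.0, 282.0], [398.0, 278.0]]
0.03 [[282.0, 334.0], [287.0, 331.0], [391.0, 269.0], [397.0, 265.0]]
0.04 [[280.0, 321.0], [286.0, 318.0], [390.0, 256.0], [396.0, 253.0]]
0.05 [[279.0, 309.0], [284.0, 305.0], [389.0, 243.0], [395.0, 240.0]]
```

Call:
play_rows --commands "1 0 0 -3 0;1 0 0 -6 0;1 0 0 -6 0;0.6 0 0 -6 0;0.6 0 0 -6 0;0.6 0 0 -6 0;0.6 0 0 -6 0;0.6 0 0 -6 0;0.6 0 0 -6 0" --force 30

```text
time: 4.53
ee_pos: [0.5391, 0.2763, -0.0103]
tcp_rot: [180.0, -0.0, 89.9]
wrist_force: [-0.8, 0.0, 2.7]
opening: 0.0633
```

```bash

python3 - <<'E'
from h import *
T,im,h=wshot('w5');o=get_obs();print(o['time'],o['ee_pos'],o['tcp_rot'],o['opening'],o['wrist_force'])
im=camera('side')[:,:,::-1]
cv2.imwrite('pics/s5.png',cv2.resize(im[60:200,140:320],None,fx=4,fy=4,interpolation=cv2.INTER_CUBIC))
E
```

```text
4.5833 [ 0.53902257  0.27630634 -0.0103058 ] [ 1.79976032e+02 -1.32824836e-02  8.99114020e+01] 0.06324137734539965 [-0.73120418 -0.48371056  3.9944997 ]
```

View pics/w5.png

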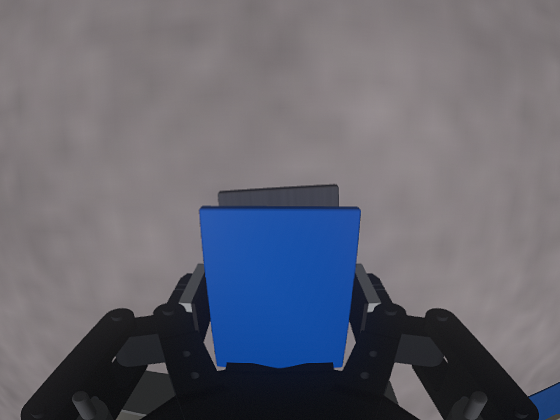

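View pics/s5.png

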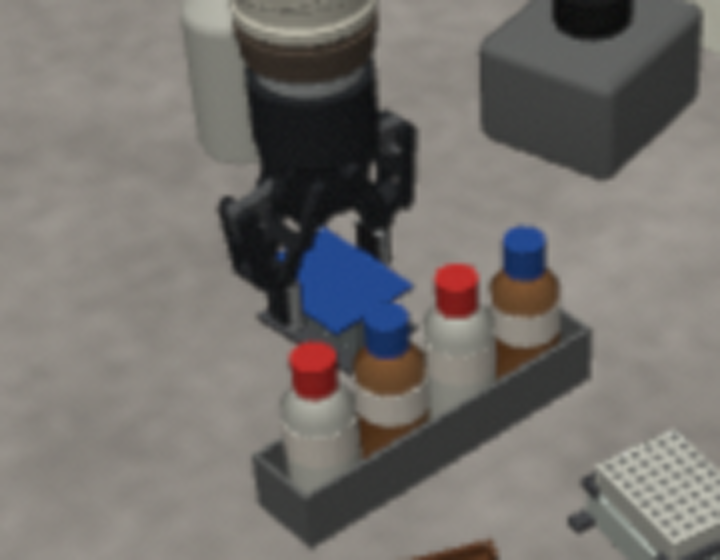

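Call:
play_rows --commands "0.6 0 0 8 0;0.6 0 0 25 0;0.6 0 0 50 0;0.6 0 0 80 0;0.6 0 0 110 0;0.6 0 0 140 0;0.6 0 0 150 0;0.6 0 0 150 0;0.6 0 0 150 0" --force 35

```text
time: 5.38
ee_pos: [0.5389, 0.2763, 0.139]
tcp_rot: [180.0, -0.0, 89.9]
wrist_force: [-0.4, -0.2, -1.1]
opening: 0.0634
```

```bash

python3 - <<'E'
from h import *
T,im,h=wshot('w6');o=get_obs();print(o['time'],o['ee_pos'],o['tcp_rot'],o['opening'],o['wrist_force'])
m=big((h[...,0]>100)&(h[...,0]<130)&(h[...,1]>140)&(np.arange(420)[:,None]<366))
print(wrect(T,m,T[2,3]+.0503))
T5=np.load('pics/w5.npy');im=cv2.imread('pics/w5.png');h=cv2.cvtColor(im,cv2.COLOR_BGR2HSV)
m=big((h[...,0]>100)&(h[...,0]<130)&(h[...,1]>140)&(np.arange(420)[:,None]<366))
print(wrect(T5,m,.04),T5[:3,3])
E
```

```text
5.4333 [0.53845134 0.27602752 0.13788589] [-1.79909121e+02  4.65926036e-02  8.99092951e+01] 0.06286341543252152 [ 0.05616043 -0.03358615 -0.52683571]
(array([537.5, 278.1]), array([70.5, 83. ]), 0.0, 23291)
(array([539. , 278.2]), array([63.4, 82.9]), -0.0, 23091) [ 0.53905721  0.27632039 -0.01025454]
```

View pics/w6.png

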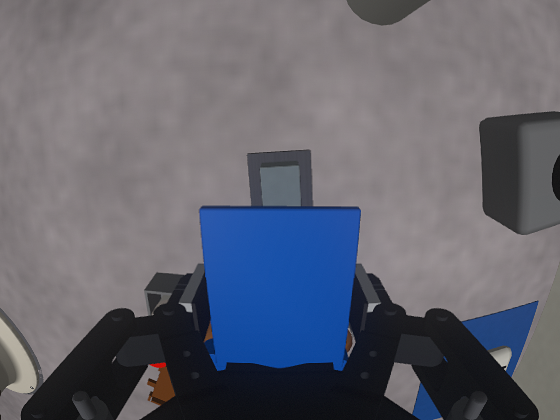

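Call:
play_rows --commands "0.6 2 -38 0 0;0.6 3 -76 0 0;0.6 4 -114 0 -2;0.6 5 -152 0 -4;0.6 6 -190 0 -6;0.6 7 -228 0 -8;0.6 8 -266 0 -10;0.6 9 -304 0 -12;0.6 10 -340 0 -12;0.6 11 -366 0 -12"

```text
time: 6.27
ee_pos: [0.5485, -0.0924, 0.1371]
tcp_rot: [-179.8, 0.0, 77.8]
wrist_force: [0.7, 0.1, 0.2]
opening: 0.063
```

Call:
play_rows --commands "0.6 0 0 0 0;0.6 0 0 0 0;0.6 0 0 0 0"

```text
time: 6.52
ee_pos: [0.5492, -0.0895, 0.1378]
tcp_rot: [-179.9, -0.0, 77.9]
wrist_force: [0.3, -0.1, -0.5]
opening: 0.0627
```

```bash

python3 - <<'E'
from h import *
T,im,h=wshot('w7');o=get_obs();print(o['time'],o['ee_pos'],o['tcp_rot'],o['opening'],o['wrist_force'])
m=big((h[...,1]<40)&(h[...,2]>140)&(np.arange(420)[:,None]<206))
print(wrect(T,m,.045))
E
```

```text
6.5667 [ 0.54934592 -0.08899445  0.13819336] [-1.79888054e+02 -5.28789600e-03  7.79433275e+01] 0.06301795183423858 [ 0.77998016 -0.14119899 -0.67059222]
(array([527.5,  28.2]), array([105.2, 170.2]), 39.7, 12479)
```

View pics/w7.png

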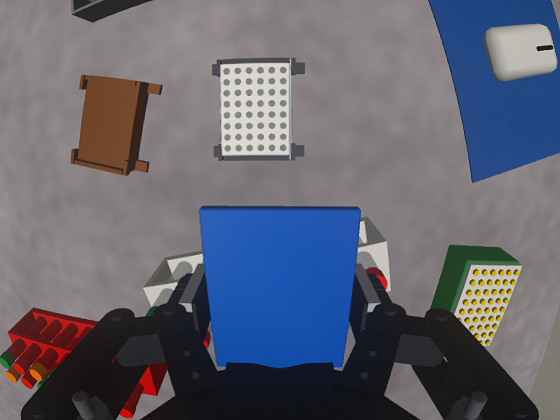

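```bash

python3 - <<'E'
from h import *
im=cv2.imread('pics/w7.png');T=np.load('pics/w7.npy');h=cv2.cvtColor(im,cv2.COLOR_BGR2HSV)
for th in(150,165,180,195):
    M=np.zeros(im.shape[:2],bool);M[45:175,200:315]=True
    m=(h[...,1]<40)&(h[...,2]>th)&M;m=big(m)
    print(th,wrect(T,m,.045))
c=cv2.resize(im[40:180,190:320],None,fx=4,fy=4,interpolation=cv2.INTER_CUBIC);cv2.imwrite('pics/w7c.png',c)
# wrist-corner cross-check on cradle foot bar ends / top guide corners
E
```

```text
150 (array([546.8,  -5.9]), array([56.8, 80.3]), -11.6, 5099)
165 (array([546.6,  -5.3]), array([56. , 79.5]), -11.9, 4778)
180 (array([546. ,  -5.4]), array([54.4, 74. ]), -12.2, 4478)
195 (array([546. ,  -5.4]), array([53.9, 73.9]), -12.0, 4209)
```

View pics/w7c.png

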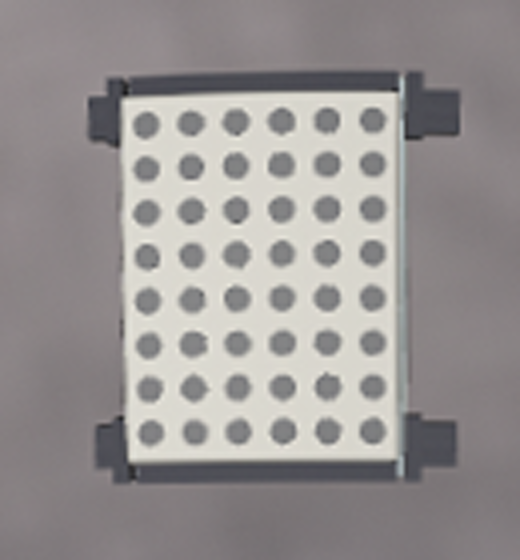

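Call:
play_rows --commands "0.6 0 30 0 0;0.6 -1 60 0 0;0.6 -2 83 -25 0;0.6 -2 83 -60 0;0.6 -2 83 -95 0;0.6 -2 83 -120 0;0.6 -2 83 -127 0;0.6 -2 83 -127 0;0.6 -2 83 -127 0"

```text
time: 7.32
ee_pos: [0.5482, -0.0062, 0.0134]
tcp_rot: [180.0, -0.0, 78.0]
wrist_force: [0.9, -1.0, 0.4]
opening: 0.0629
```

```bash

python3 - <<'E'
from h import *
T,im,h=wshot('w8');o=get_obs();print(o['time'],o['ee_pos'],o['tcp_rot'],o['opening'],o['wrist_force'])
s=camera('side')[:,:,::-1].copy();cv2.imwrite('pics/s8f.png',s)
t=camera('top')[:,:,::-1].copy();cv2.imwrite('pics/t8f.png',t)
cv2.imwrite('pics/s8.png',cv2.resize(np.hstack([s[140:230,260:360],t[120:210,220:320]]),None,fx=4,fy=4,interpolation=cv2.INTER_CUBIC))
E
```

```text
7.3667 [ 0.54888982 -0.00638909  0.01429014] [ 1.79871370e+02 -2.65723128e-02  7.79439726e+01] 0.06307470185366715 [-0.16272854 -0.08778746 -0.51014593]
```

View pics/w8.png

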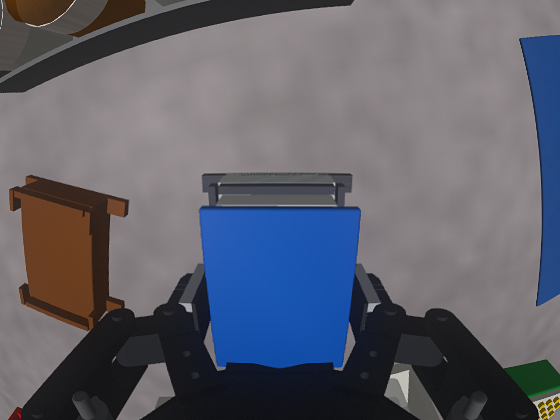

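View pics/s8.png

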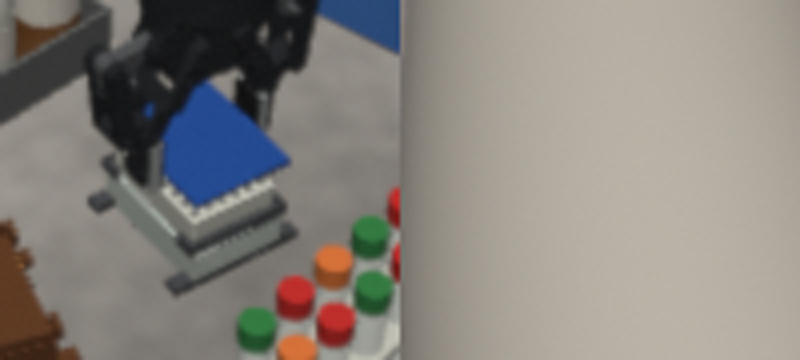

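```bash

python3 - <<'E'
from h import *
im=cv2.imread('pics/w8.png');cv2.imwrite('pics/w8c.png',cv2.resize(im[160:230,185:375],None,fx=4,fy=4,interpolation=cv2.INTER_CUBIC))
E
```

```text
(no output)
```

View pics/w8c.png

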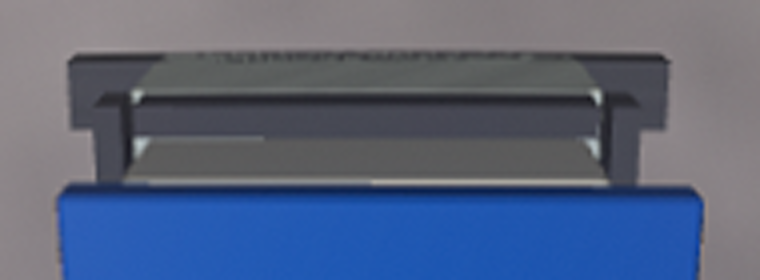

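```bash

python3 - <<'E'
from h import *
T=np.load('pics/w8.npy');T[:3,3]=[.5485,-.0063,.0138]
Ti=T[:2,:2]
for n,p,z in (('foot',[[202,174.5],[352,174.5]],.006),('guide',[[208.7,183.7],[344.5,183.7]],.033),('plate',[[216,206],[337.5,206]],.045),('sheet',[[200.5,207.5],[360,207.5]],.0138+.0503)):
    w=wonz(T,p,z);t=(w-T[:2,3])@T[:2,:2]
    d=w[1]-w[0];print(n,(t*1000).round(1).tolist(),'ctr',(t.mean(0)*1000).round(1),'len',round(np.hypot(*d)*1000,1),'yaw',round(np.degrees(np.arctan2(d[1],d[0])),2), w.mean(0).round(4))
E
```

```text
foot [[44.6, -43.8], [44.5, 40.5]] ctr [44.5 -1.6] len 84.3 yaw -12.05 [0.5562 0.0376]
guide [[45.2, -34.1], [45.2, 30.8]] ctr [45.2 -1.6] len 64.9 yaw -12.04 [0.5563 0.0382]
plate [[37.6, -28.6], [37.6, 25.7]] ctr [37.6 -1.4] len 54.3 yaw -12.02 [0.5549 0.0308]
sheet [[42.7, -30.9], [42.7, 31.1]] ctr [42.7  0.1] len 62.0 yaw -12.01 [0.5575 0.0355]
```

Call:
play_rows --commands "0.6 -1.5 0.5 -3 0;0.6 -1.5 0.5 -6 0;0.6 -1.5 0.5 -9 0;0.6 -1.5 0.5 -12 0;0.6 -1.5 0.5 -13 0;0.6 -1.5 0.5 -13 0;0.6 -1.5 0.5 -13 0"

```text
time: 8.05
ee_pos: [0.5464, -0.0063, -0.0002]
tcp_rot: [180.0, -0.0, 77.9]
wrist_force: [-2.3, 0.8, 4.8]
opening: 0.0633
```

```bash

python3 - <<'E'
from h import *
T,im,h=wshot('w9');o=get_obs();print(o['time'],o['ee_pos'],o['tcp_rot'],o['opening'],o['wrist_force'])
s=camera('side')[:,:,::-1].copy()
cv2.imwrite('pics/s9.png',cv2.resize(s[140:230,260:360],None,fx=6,fy=6,interpolation=cv2.INTER_CUBIC))
E
```

```text
8.1 [ 5.46396465e-01 -6.33120953e-03 -1.44816595e-04] [ 1.79983867e+02 -3.81047957e-03  7.79058854e+01] 0.06274665835717719 [-1.91621417  0.73114297  5.65102156]
```

View pics/w9.png

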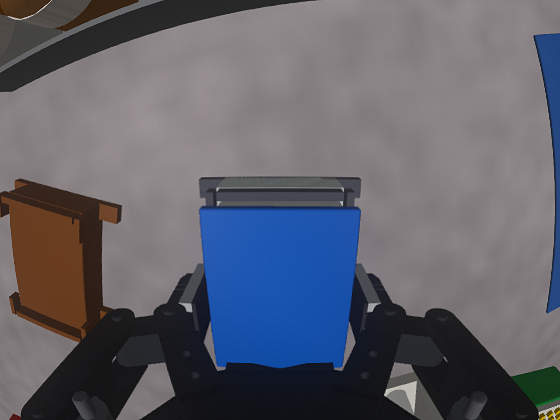

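View pics/s9.png

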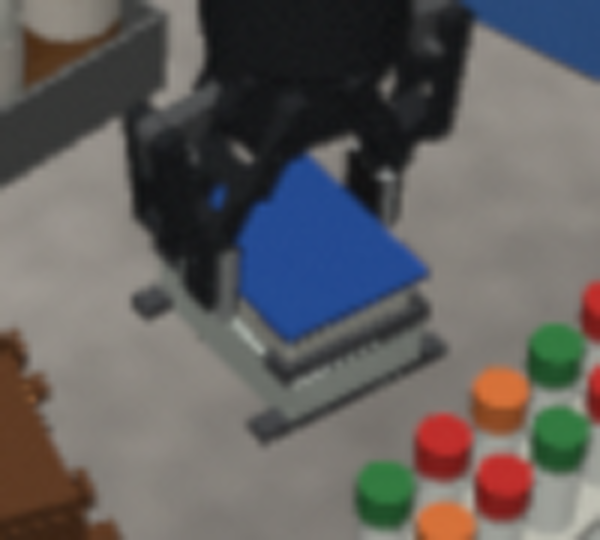

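Call:
play_rows --commands "0.8 0 0 0 0;1 0 0 0 0;1 0 0 0 0;1 0 0 0 0;1 0 0 0 0;1 0 0 0 0;1 0 0 20 0;1 0 0 50 0;1 0 0 90 0;1 0 0 120 0"

```text
time: 8.98
ee_pos: [0.5463, -0.0063, 0.1218]
tcp_rot: [179.9, -0.0, 77.9]
wrist_force: [0.9, -0.3, 0.1]
opening: 0.0854
```

Call:
play_rows --commands "1 -25 -40 30 0;1 -45 -80 30 4;1 -60 -110 30 8;1 -60 -110 30 12;1 -60 -110 30 12"

```text
time: 9.4
ee_pos: [0.4855, -0.1184, 0.15]
tcp_rot: [179.9, 0.0, 89.9]
wrist_force: [-0.7, 0.1, -0.4]
opening: 0.0855
```

```bash

python3 - <<'E'
from h import *
T,im,h=wshot('w10');o=get_obs();print(o['time'],o['ee_pos'],o['tcp_rot'],o['opening'],o['wrist_force'])
M=np.zeros(im.shape[:2],bool);M[:300,100:420]=1
m=(h[...,0]>100)&(h[...,0]<130)&(h[...,1]>140)&M
print(wrect(T,big(m),.05))
E
```

```text
9.45 [ 0.48610683 -0.11717223  0.14965849] [1.79961475e+02 4.35100713e-03 8.97220573e+01] 0.08527567516669272 [-0.1499161  -0.44130022 -0.12012797]
(array([545.4,  -6.4]), array([63.5, 83.4]), -12.2, 7204)
```

View pics/w10.png

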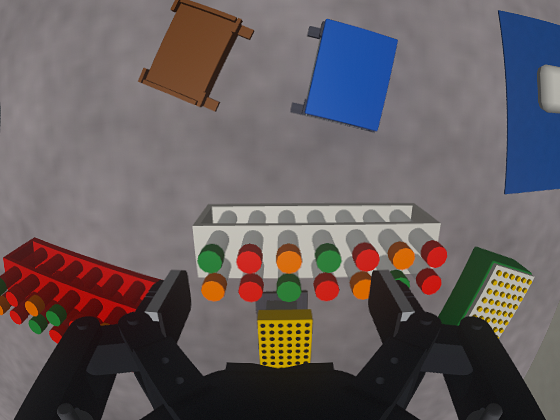

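Call:
play_rows --commands "1 1 -38 0 0;1 2 -76 0 0;1 3 -114 0 0;1 4 -150 0 0;1 4 -155 -10 0;1 4 -155 -25 0;1 4 -155 -40 0;1 4 -155 -40 0;1 4 -155 -40 0"

```text
time: 10.2
ee_pos: [0.4905, -0.27, 0.1085]
tcp_rot: [-179.9, -0.1, 89.9]
wrist_force: [0.6, 0.3, -0.3]
opening: 0.0855
```

```bash

python3 - <<'E'
from h import *
T,im,h=wshot('w11');o=get_obs();print(o['time'],o['ee_pos'],o['tcp_rot'],o['opening'],o['wrist_force'])
M=np.zeros(im.shape[:2],bool);M[:300,200:380]=1
for th in (60,150,190):
  m=(h[...,1]>110)&(h[...,0]<40)&(h[...,2]>th)&M
  print(wrect(T,big(m),.055))
t=camera('top')[:,:,::-1].copy();cv2.imwrite('pics/t11f.png',t)
h=cv2.cvtColor(t,cv2.COLOR_BGR2HSV);M=np.zeros(t.shape[:2],bool);M[140:210,230:310]=1
print(rect('top',big((h[...,0]>100)&(h[...,0]<130)&(h[...,1]>140)&M),.05))
cv2.imwrite('pics/t11.png',cv2.resize(t[120:220,220:360],None,fx=5,fy=5,interpolation=cv2.INTER_CUBIC))
E
```

```text
10.25 [ 0.49083796 -0.2703776   0.10958843] [-1.79984607e+02 -1.73091872e-02  8.99180235e+01] 0.08558987012940826 [ 0.17483037 -0.37163773  0.4657562 ]
(array([ 490.8, -272.4]), array([55.4, 78.4]), 0.6, 6261)
(array([ 490.9, -274.1]), array([55.2, 75. ]), 0.5, 5156)
(array([ 490.6, -274.1]), array([54.3, 73.6]), 0.5, 4480)
(array([544.3,  -6.5]), array([60.1, 80. ]), -12.3, 1231)
```

View pics/w11.png

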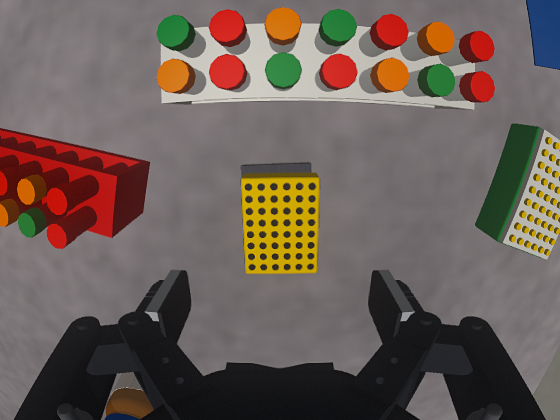

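View pics/t11.png

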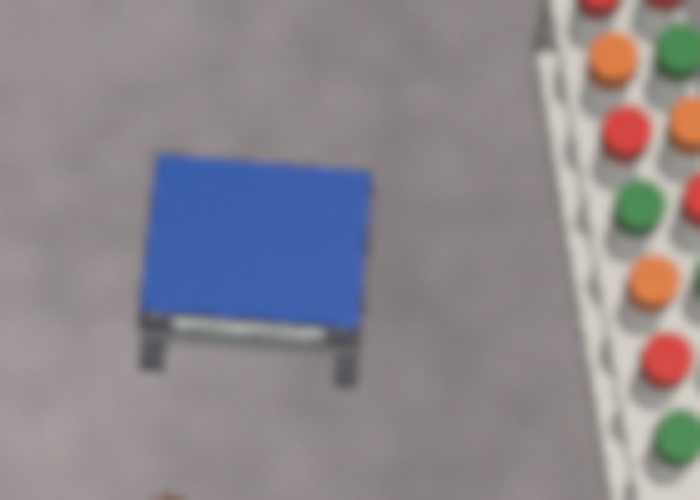

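Call:
play_rows --commands "1 0 -4 -30 0.5;1 0 -4 -65 0.5;1 0 -4 -95 0.5;1 0 -4 -108 0.5;1 0 -4 -108 0.5;1 0 -4 -108 0.5"

```text
time: 10.8
ee_pos: [0.4908, -0.2752, 0.0026]
tcp_rot: [180.0, 0.0, 90.4]
wrist_force: [0.4, 0.4, 0.3]
opening: 0.0854
```

Call:
play_rows --commands "0.5 0 0 0 0;0.5 0 0 0 0;0.5 0 0 0 0;0.5 0 0 0 0;0.5 0 0 0 0;0.5 0 0 0 0;0.5 0 0 0 0" --force 40

```text
time: 11.38
ee_pos: [0.4916, -0.2759, 0.0037]
tcp_rot: [179.8, 0.1, 90.4]
wrist_force: [0.5, 0.7, 6.3]
opening: 0.0554
```

```bash

python3 - <<'E'
from h import *
T,im,h=wshot('w12');o=get_obs();print(o['time'],o['ee_pos'],o['tcp_rot'],o['opening'],o['wrist_force'])
s=camera('side')[:,:,::-1].copy()
cv2.imwrite('pics/s12f.png',s)
cv2.imwrite('pics/s12.png',cv2.resize(s[180:310,320:460],None,fx=5,fy=5,interpolation=cv2.INTER_CUBIC)[:600])
E
```

```text
11.4333 [ 0.49158969 -0.27589781  0.0036424 ] [1.79822342e+02 9.30461256e-02 9.04111688e+01] 0.05492404513547454 [0.12174468 0.41867965 6.3103282 ]
```

View pics/w12.png

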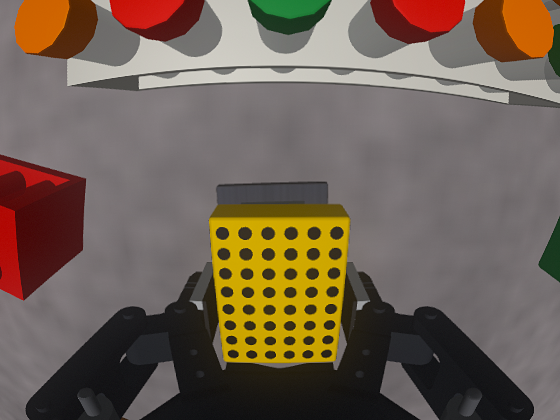

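View pics/s12.png

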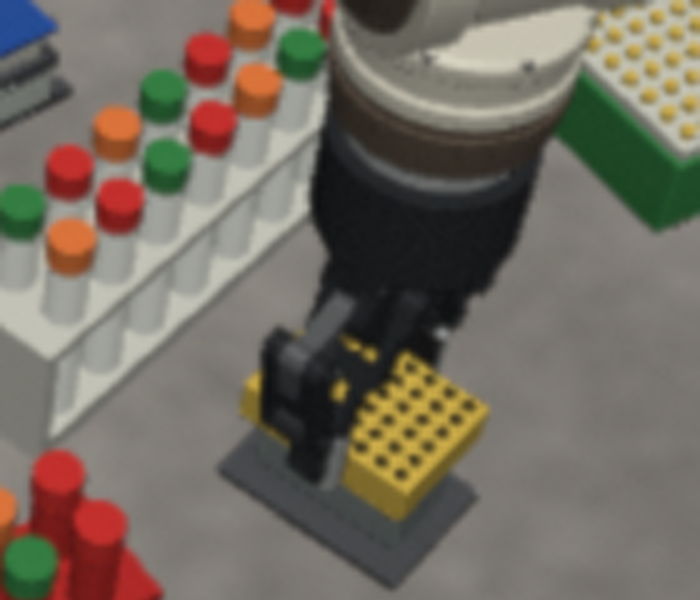

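```bash

python3 - <<'E'
from h import *
for z in (.03,.035,.04,.045): print(z,[((proj('side',[x,y,z])[0]-[320,180])*5).round().tolist() for x,y in ((.4635,-.287),(.459,-.287),(.4635,-.265))])
print('plate bottom -x corners',((proj('side',[[.463,-.237,.035],[.463,-.313,.035]])-[320,180])*5).round().tolist())
s=cv2.imread('pics/s12f.png');cv2.imwrite('pics/s12c.png',cv2.resize(s[245:290,360:425],None,fx=12,fy=12,interpolation=cv2.INTER_CUBIC))
E
```

```text
0.03 [[337.0, 496.0], [330.0, 503.0], [290.0, 463.0]]
0.035 [[339.0, 488.0], [331.0, 495.0], [292.0, 455.0]]
0.04 [[340.0, 480.0], [333.0, 487.0], [294.0, 448.0]]
0.045 [[342.0, 472.0], [335.0, 479.0], [296.0, 440.0]]
plate bottom -x corners [[234.0, 416.0], [394.0, 528.0]]
```

View pics/s12c.png

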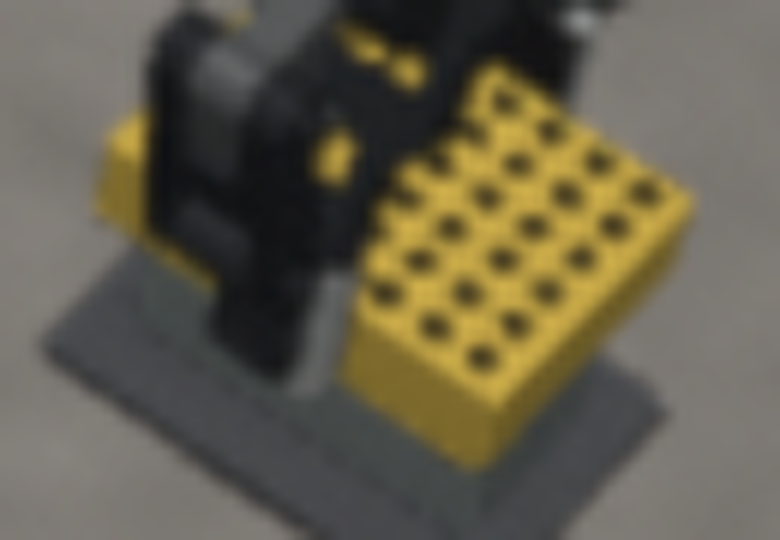

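Call:
play_rows --commands "0.5 0 0 5 0;0.5 0 0 15 0;0.5 0 0 35 0;0.5 0 0 60 0;0.5 0 0 90 0;0.5 0 0 115 0;0.5 0 0 135 0;0.5 0 0 140 0;0.5 0 0 140 0;0.5 0 0 140 0" --force 45

```text
time: 12.32
ee_pos: [0.4903, -0.2752, 0.1408]
tcp_rot: [-180.0, -0.0, 90.4]
wrist_force: [-0.3, 0.2, -1.2]
opening: 0.0547
```

```bash

python3 - <<'E'
from h import *
T,im,h=wshot('w13');o=get_obs();print(o['time'],o['ee_pos'],o['tcp_rot'],o['opening'],o['wrist_force'])
for f in('w12','w13'):
    im=cv2.imread(f'pics/{f}.png');T=np.load(f'pics/{f}.npy');h=cv2.cvtColor(im,cv2.COLOR_BGR2HSV)
    m=big((h[...,1]>110)&(h[...,0]<40)&(h[...,2]>180)&(np.arange(420)[:,None]<362)&(abs(np.arange(560)-280)<80))
    ys,xs=np.nonzero(m);print(f,xs.min(),xs.max(),ys.min(),ys.max())
    r=wrect(T,m,T[2,3]+.0514);print(r, (r[0]-T[:2,3]*1000)@T[:2,:2])
a=cv2.imread('pics/w13.png')[190:380,190:370];cv2.imwrite('pics/w13c.png',cv2.resize(a,None,fx=3,fy=3))
E
```

```text
12.3667 [ 0.48989701 -0.27500263  0.14005025] [-1.79911511e+02 -5.10144802e-02  9.04112229e+01] 0.055145578982612915 [-0.1272435  -0.43098646 -1.13088627]
w12 209 348 218 361
(array([ 491.2, -273.9]), array([54.5, 74. ]), 0.5, 12438) [ 2.0105209  -0.41319767]
w13 209 348 218 361
(array([ 490.1, -273.3]), array([54.6, 74. ]), 0.6, 12666) [ 1.91121923 -0.13917136]
```

View pics/w13c.png

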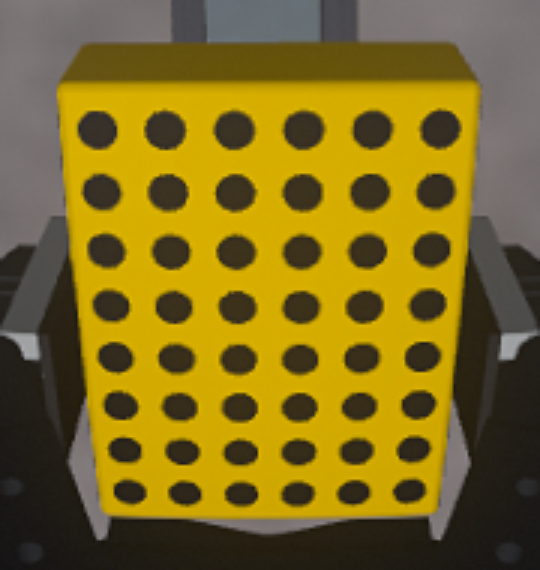

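Call:
play_rows --commands "0.5 4 20 0 0;0.5 10 50 0 -1;0.5 16 80 0 -2;0.5 22 110 0 -4;0.5 29 140 0 -5;0.5 35 170 0 -7;0.5 41 200 0 -9;0.5 47 228 0 -11;0.5 52 252 0 -12.4;0.5 55.5 267.5 0 -12.4"

```text
time: 13.2
ee_pos: [0.5453, -0.0055, 0.1395]
tcp_rot: [-179.8, 0.0, 78.0]
wrist_force: [-0.7, 0.5, -0.6]
opening: 0.055
```

Call:
play_rows --commands "0.5 0 0 -10 0;0.5 0 0 -30 0;0.5 0 0 -50 0;0.5 0 0 -65 0;0.5 0 0 -75 0;0.5 0 0 -80 0;0.5 0 0 -80 0;0.5 0 0 -80 0"

```text
time: 13.87
ee_pos: [0.5458, -0.0081, 0.0615]
tcp_rot: [-180.0, 0.0, 78.0]
wrist_force: [-0.0, -1.0, 0.1]
opening: 0.0549
```

```bash

python3 - <<'E'
from h import *
T,im,h=wshot('w14');o=get_obs();print(o['time'],o['ee_pos'],o['tcp_rot'],o['opening'],o['wrist_force'])
s=camera('side')[:,:,::-1].copy()
cv2.imwrite('pics/s14.png',cv2.resize(s[130:240,250:370],None,fx=5,fy=5,interpolation=cv2.INTER_CUBIC))
E
```

```text
13.9167 [ 0.54618116 -0.0080193   0.06204335] [ 1.79950712e+02 -5.74176852e-03  7.79958578e+01] 0.05485278840806327 [ 0.17234443  0.19470212 -0.87993198]
```

View pics/w14.png

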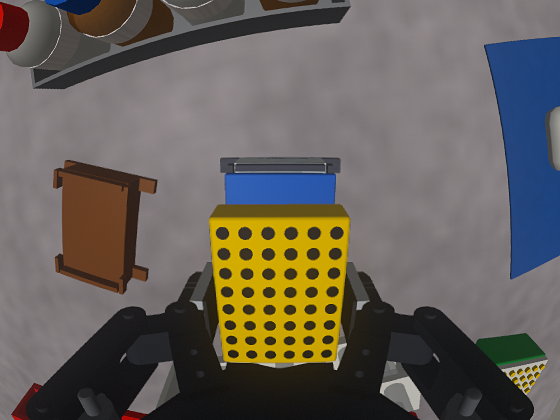

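View pics/s14.png

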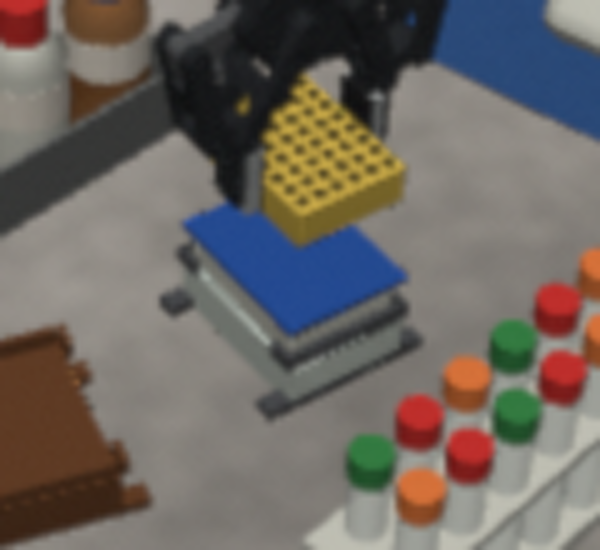

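```bash
cat > m.py <<'E'
import sys
from h import *
f=sys.argv[1];im=cv2.imread(f'pics/{f}.png');T=np.load(f'pics/{f}.npy');h=cv2.cvtColor(im,cv2.COLOR_BGR2HSV)
M=np.zeros(im.shape[:2],bool);M[130:215,200:370]=1
b=big((h[...,0]>100)&(h[...,0]<130)&(h[...,1]>140)&M);ys,xs=np.nonzero(b)
r0=ys.min();row=r0+3;c=xs[ys==row];print('sheet rows',r0,ys.max(),'cols',c.min(),c.max())
y=big((h[...,1]>110)&(h[...,0]<40)&M);yy,yx=np.nonzero(y);q0=yy.min();cc=yx[yy==q0+2];print('yellow',q0,cc.min(),cc.max())
for n,p,z in(('sheet',[[c.min()-.5,r0-.5],[c.max()+.5,r0-.5]],.05),('yelbot',[[cc.min()-.5,q0-.5],[cc.max()+.5,q0-.5]],T[2,3]+.0314)):
    w=wonz(T,p,z);t=(w-T[:2,3])@T[:2,:2]*1000;d=w[1]-w[0];print(n,t.round(1).tolist(),'ctr',t.mean(0).round(1),'len',round(np.hypot(*d)*1000,1),'yaw',np.degrees(np.arctan2(d[1],d[0])).round(2))
E
python3 m.py w14
```

```text
sheet rows 173 203 cols 225 335
yellow 204 217 342
sheet [[44.8, -31.4], [44.8, 31.6]] ctr [44.8  0.1] len 63.1 yaw -11.97
yelbot [[38.9, -28.2], [38.9, 27.9]] ctr [38.9 -0.2] len 56.1 yaw -11.97
```

Call:
play_rows --commands "0.5 0 1 -5 0;0.5 0 1.4 -11 0;0.5 0 1.4 -17 0;0.5 0 1.4 -22 0;0.5 0 1.4 -26 0;0.5 0 1.4 -29 0;0.5 0 1.4 -31 0;0.5 0 1.4 -31 0;0.5 0 1.4 -31 0;0.5 0 1.4 -31 0"

```text
time: 14.8
ee_pos: [0.546, -0.0064, 0.0306]
tcp_rot: [180.0, -0.0, 78.0]
wrist_force: [-0.2, -0.3, -0.9]
opening: 0.0555
```

```bash

python3 - <<'E'
from h import *
T,im,h=wshot('w15');o=get_obs();print(o['time'],o['ee_pos'],o['tcp_rot'],o['opening'],o['wrist_force'],o['qd'])
s=camera('side')[:,:,::-1].copy();cv2.imwrite('pics/s15f.png',s)
cv2.imwrite('pics/s15.png',cv2.resize(s[140:230,260:360],None,fx=6,fy=6,interpolation=cv2.INTER_CUBIC))
E
python3 m.py w15
```

```text
14.85 [ 0.54609589 -0.00637799  0.03073873] [ 1.79967619e+02 -6.35085083e-03  7.80105877e+01] 0.05519857412997141 [ 0.04314437 -0.19326886 -0.96885431] [ 0.03645259 -0.00972025  0.01774301  0.07845461 -0.0384209   0.04309382]
sheet rows 189 207 cols 215 345
yellow 205 217 342
sheet [[42.9, -31.3], [42.9, 31.4]] ctr [42.9  0.1] len 62.7 yaw -11.95
yelbot [[38.4, -28.3], [38.4, 27.9]] ctr [38.4 -0.2] len 56.2 yaw -11.96
```

View pics/w15.png

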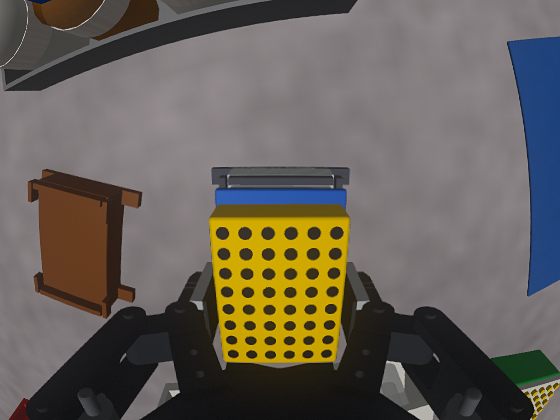

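View pics/s15.png

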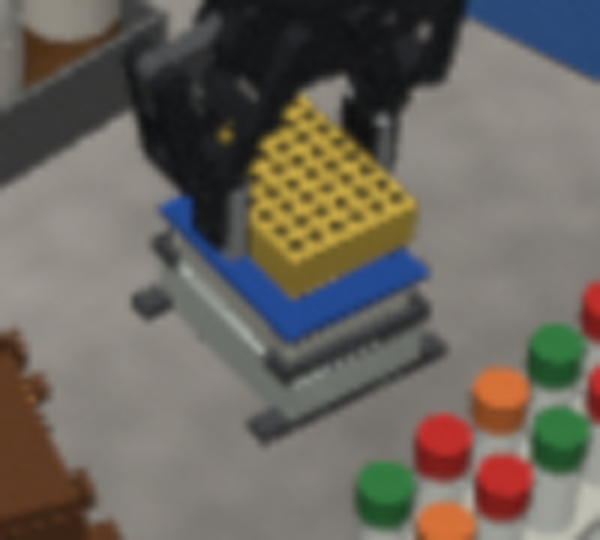

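```bash

python3 - <<'E'
from h import *
c=np.array([.5462,-.0059]);a=np.radians(-12)
R=np.array([[np.cos(a),-np.sin(a)],[np.sin(a),np.cos(a)]])
for n,hx,hy,zs in(('yel bottom',-.028,-.038,(.052,.057,.062,.067)),('sheet top',-.032,-.042,(.045,.05,.055))):
    for z in zs: print(n,z,((proj('side',[*(c+R@[hx,hy]),z])[0]-[260,140])*6).round().tolist())
o=get_obs();print(o['time'],o['wrist_force'],np.abs(o['qd']).max())
E
```

```text
yel bottom 0.052 [287.0, 325.0]
yel bottom 0.057 [288.0, 315.0]
yel bottom 0.062 [288.0, 305.0]
yel bottom 0.067 [289.0, 295.0]
sheet top 0.045 [284.0, 349.0]
sheet top 0.05 [285.0, 339.0]
sheet top 0.055 [285.0, 330.0]
14.9 [ 0.00285891  0.3054876  -0.83254789] 0.08946771820631125
```

Call:
play_rows --commands "0.5 0 0 0 0;0.5 0 0 0 0;0.5 0 0 -1 0;0.5 0 0 -1 0;0.5 0 0 -1 0;0.5 0 0 -1 0;0.5 0 0 -1 0;0.5 0 0 -1 0"

```text
time: 15.57
ee_pos: [0.5458, -0.0064, 0.0294]
tcp_rot: [-180.0, 0.0, 78.0]
wrist_force: [0.8, 0.3, -0.8]
opening: 0.055
```

```bash

python3 - <<'E'
from h import *
o=get_obs();print(o['time'],o['ee_pos'],o['tcp_rot'],o['opening'],o['wrist_force'],np.abs(o['qd']).max())
print(job_done())
E
```

```text
15.5667 [ 0.54584401 -0.00638576  0.02937186] [-1.79997964e+02  3.05851905e-03  7.80099131e+01] 0.05497343266782625 [ 0.83142349  0.2559287  -0.75327732] 0.09055256544605766
the job is handed in; nothing more can be done
None
```

The blue sheet is lying on the white plate and released. The yellow plate is held level about 11 mm above it, and I handed the job in at 15.6 s; no verdict was reported.

- **Sheet:** the first grasp closed above it without touching, because the finger tips sit well behind the reported TCP. I opened, went lower and regripped. After release the wrist camera put the sheet within about 1–2 mm of the white plate's centre and within about 0.5° of its direction.
- **Yellow plate:** I took it across its width and carried it over the white tube rack with its underside at about 170 mm.
- **Last checks:**
  - The plate's centre was within about 1 mm of the sheet's, and the two were lined up within 0.1°.
  - The tool was level within 0.1°.
  - The wrist force was only about −0.8 N, roughly the plate's weight, so nothing was touching the sheet.
  - The arm was still.
  - The final 1 mm lowering came after these pictures, so only the state was read again.
- **Disagreements:**
  - The top and wrist cameras differed by up to about 2.5 mm.
  - The side view suggested a gap 1–2 mm larger than the arm pose did, which is still within tolerance.
- **Not measured:** I did not re-measure the rack or the caddy, but the force stayed low throughout and neither looked moved in the pictures.

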